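# Fit the drill bushing and set its lock screw a quarter turn free

### The arm

A 7-joint arm with a two-finger parallel gripper is mounted at the origin on the work surface. World frame = base frame: x ahead of the robot, y to its left, z up, the work surface at z = 0. Lengths are in m, angles in rad, forces in N, time in s.
With the tool pointing down it reaches from about 0.4 to 0.9 m from the base axis. Payload 5.5 kg.
Tool frame: the origin (TCP) lies on the mounting face of the last link; the fingertips stand 178 mm ahead of it and the grasp point (between the pads) lies 159 mm ahead of it (r.grip_depth is the distance from the TCP to the grasp point, in m); z points along the fingers, y is the line along which they close (so a half turn about z gives the same grasp; the last joint's range is limited). The gripper opens to 92 mm and grips with 3 to 60 N. Pads are 19 mm wide; open, the fingers measure 130 mm over their backs; the gripper's body (75 mm by 190 mm) begins 47 mm behind the grasp point.
Start: joints at [1.451, 0.501, -0.427, 1.55, 0.221, 1.138, -0.21], TCP at [0.243, -0.603, 0.405] pointing down, gripper open.
Joint ranges: [-2.88, 2.88], [-0.31, 2.03], [-1.54, 1.56], [0.2, 2.42], [-1.41, 4.55], [0.19, 2.02], [-2.57, 2.57]. Speed limits (rad/s): [2.57, 2.57, 3.14, 3.14, 3.14, 3.14, 3.14].

### API

Orientations are given as a rotation vector (axis times angle).
In Python, from rig import r gives the robot as it stands.
- The arm moves only by the tool drive_tool, never from a script. Its argument "deltas" is a list of rows, each an object of numbers: "x", "y", "z": the shift along the tool's x, y, z in mm; "rx", "ry", "rz": the turn, a rotation vector about the tool's x, y, z in rad. A call has 1 to 8 rows; each row is the pose to reach, as a shift and turn from the pose commanded when the call began, along the tool's axes at that moment; what a row does not reach only later rows make up. A row lasts 1/10 s, in which the tool goes at most 50 mm and 8.59 degrees, less where a joint would pass 70% of its speed; a pose out of reach is approached as far as the arm can. A call with a gripper value outside its range is refused whole. "grip" is the finger opening in mm, from 0 to 91.8, set as the call begins (left out, the last holds). The fingers move at their own pace and stop on an object; "force" is the grip in N (left out, the last holds). Time passes only in rows, so rows that repeat a pose let the fingers close. It gives the time, the measured TCP pose, the force, the opening and the grip force at its end, in the units of the state.
- r.observe(): the state, without advancing time (a new reading comes with each control period).
- r.grab_frame(name): name is "scene" or "top"; returns a dict with "color" (400x640x3 uint8, red, green, blue), "depth" (400x640 float32, m along the optical axis (not along the pixel's ray), 0 where there is no reading), "camera_matrix" (3x3 intrinsics, pixels), "xyz" and "orientation" of the camera in the world. Camera axes: x right, y down, z forward; pixel columns grow to the right and rows downward; lengths in m; the calibration is good to about 2 mm. A picture is of the moment at which its call begins.
- r.finish_job(): hands the job in; it is judged then, once.
The state is a dict: "t": time; "q": joint angles; "dq": joint speeds; "joint_torque": joint torques, N m; "ee_pos": TCP position; "eef_rot": TCP orientation; "force": force on the tool from outside, world axes, zero at the start; "torque": the same for the moment, N m; "grip_width": finger opening in m; "grasp_force": force on a finger pad.
Only numpy, scipy, OpenCV 4.12 (cv2) and the standard library are available. Lean on these libraries where they do the work, as an engineer would, in place of code of your own. Each camera call takes 0.05 s, during which the arm holds its last target. There are 200 camera calls.

### The job

Take the drill bushing with the plain round, thicker collar from the rack and set it in the bore of the drilling jig, barrel down and flange up, flat on the block, and let go of it. Then turn the jig's wing screw clockwise until it seats against its stop, back it off a quarter turn, and finish there still gripping the screw so that it stays put. Leave the other bushings in the rack and do not disturb the other things on the bench.

Things in the scene. Friction and masses are not known exactly. Their poses are not given: they have to be found in the camera images.
- bushing: The drill bushing to fit: steel, round. From below: barrel 24 mm in diameter, 20 mm long, foot bevelled 3 mm; flange 44 mm in diameter, 5 mm thick; plain ROUND collar 30 mm in diameter, 22 mm tall, to hold it by. 47 mm tall, about 0.16 kg. Origin: centre of the barrel's lower end; z up through the collar. Starts upright in any of the rack's wells, flange underside 35 mm above the bench.
- bushing_flange (a point): Centre of the underside of that bushing's flange, 20 mm above the bushing's origin.
- square_bushing: Another bushing in the rack, to be left there: same height and flange, but its collar is square, 26 x 26 mm. Origin at the barrel's lower end.
- slim_bushing: Another bushing in the rack, to be left there: flange 38 mm, round but slim collar 18 mm in diameter. Origin at the barrel's lower end.
- rack: Fixed hardwood strip, 75 mm (its x) by 235 mm (its y), 35 mm high, with three wells 28 mm in diameter on its centre line at y = -75, 0 and +75 mm. Any bushing may be in any well. Origin: centre of its underside.
- jig: Fixed drilling jig: plywood foot 130 x 200 mm (x, y), 12 mm thick, under an aluminium block 85 x 160 mm, 35 mm thick; the block's flat top is 47 mm above the bench. In the block are the bore (at y = +42 mm) and the steel wing screw (at y = -42 mm). Origin: centre of its underside.
- bore (a point): Centre of the mouth of the bore, in the block's top face, 47 mm above the bench. The bore is 27 mm in diameter, straight through the 35 mm thick block. A bushing is home when its flange lies flat on the block, its flange point within 3 mm of this one.
- thumbscrew (a joint): Angle of the thumbscrew, rad, growing clockwise seen from above. It seats on a hard stop at 3.14; it turns stiffly (about 0.04 N m), stays where left, does not rise or sink. It starts 0.9 to 2.3 rad short of the seat. When seated, the wing lies along the jig's x (across the jig); a quarter turn back it reads 1.57 and the wing points to the bore.
- offcut: Lies on the bench, not part of the job. Softwood offcut 45 x 90 x 19 mm, beside the jig.
- tape_measure: Lies on the bench, not part of the job. Black tape measure 65 x 32 mm, 60 mm tall.
- pencil: Lies on the bench, not part of the job. Flat carpenter's pencil 170 x 14 x 7 mm.
- glue: Lies on the bench, not part of the job. White glue pot 52 mm in diameter, 85 mm tall.
- sanding_block: Lies on the bench, not part of the job. Cork sanding block 65 x 110 x 40 mm.
- screwdriver: Lies on the bench, not part of the job. Screwdriver near the red toolbox.
- wing (a point): The thumbscrew's grip point, on its vertical axis, 78 mm above the bench. The wing is a flat steel bar 40 mm long (this point's x), 12 mm thick (its y: pinch it this way), from 60 to 84 mm above the bench. Below is a 28 mm round boss, top 53 mm above the bench. The bore is 84 mm away.
Not all that is in view belongs to the job. Leave any orange or purple look-alike of the jig alone. Leave any pink look-alike of the bushing alone.

How it is judged:
By the outcome, as a careful person would: the job done as asked, in the order asked, and still so for the second after the job is handed in, while the arm keeps its last pose, push and grip.
It also fails if it takes over 54 s, if anything falls off the work surface, if the arm or the gripper's body presses on something with over 40 N, if the wrist force passes 120 N, or if a joint passes its speed limit or range.

## Working session

There is one attempt and no reset: what is moved stays moved. The work goes in short steps, Python scripts to look and compute and a tool call to move; the robot and the scene stay as the last step left them, time stands still between calls to the robot, and variables do not carry over. Pictures are saved under pics/ and viewed, at most 10 in all, crops included, and the job is handed in when it is done.

Besides the shell and the picture viewer there is one more tool, called after "Emit:" by a JSON object that holds its "fn" and its "kwargs", one argument or row to a line. drive_tool: Moves the arm, as the interface text tells. Its arguments: {"type":"object","properties":{"deltas":{"type":"array"},"grip":{"type":"number"},"force":{"type":"number"}},"required":["deltas"]}

```bash
mkdir -p pics; ls; python3 - <<'E'
from rig import r
import cv2, numpy as np
for n in ("scene","top"):
    f=r.grab_frame(n)
    np.savez(f"pics/{n}0.npz",**{k:np.array(v) for k,v in f.items()})
    cv2.imwrite(f"pics/{n}0.png",f["color"][:,:,::-1])
    print(n,f["camera_matrix"],f["xyz"],f["orientation"])
o=r.observe();print(o["t"],o["ee_pos"],o["eef_rot"],o["grip_width"],r.grip_depth)
E
```

```text
pics
scene [[482.02581756   0.         318.30997683]
 [  0.         482.02581756 199.97343022]
 [  0.           0.           1.        ]] [ 1.19784928 -0.5742054   1.10234695] [-2.22166493 -1.00914691  0.37232656]
top [[397.4620158    0.         318.00554165]
 [  0.         397.4620158  202.04998976]
 [  0.           0.           1.        ]] [0.37573504 0.08600257 1.31398373] [-2.18460835  2.16096418 -0.12298172]
0.1 [ 0.24261477 -0.60266322  0.4037627 ] [-3.08243969e+00 -5.97363639e-01  4.60512629e-04] 0.0917090834514089 0.1592
```

View pics/top0.png

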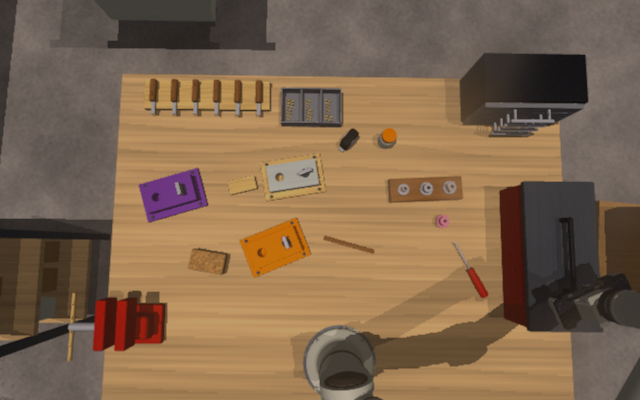

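View pics/scene0.png

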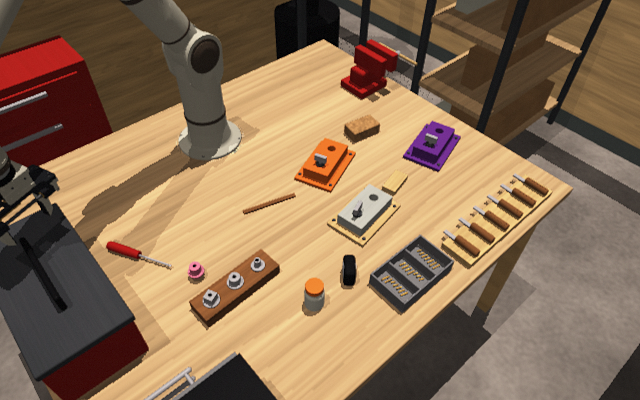

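The top view shows the rack with its three bushings at about (404,189), (427,188) and (450,187). The real jig is at (293,176), with the bore near (280,177) and the wing near (305,173). The arm is clear of both. Next I'll zoom in on the rack and jig.

```bash
cat > h.py <<'E'
import numpy as np, cv2
from scipy.spatial.transform import Rotation as R
def load(n): return dict(np.load(f"pics/{n}.npz"))
def ray(f,u,v,z):
    d=R.from_rotvec(f["orientation"]).as_matrix()@np.linalg.solve(f["camera_matrix"],[u,v,1]); o=f["xyz"]
    return o+d*(z-o[2])/d[2]
def proj(f,p):
    c=R.from_rotvec(f["orientation"]).as_matrix().T@(np.asarray(p)-f["xyz"]); c=f["camera_matrix"]@c; return c[:2]/c[2]
def crop(f,u,v,w,h,s): return cv2.resize(np.ascontiguousarray(f["color"][v:v+h,u:u+w,::-1]),None,fx=s,fy=s,interpolation=cv2.INTER_CUBIC)
E
python3 - <<'E'
from h import *
t=load("top0");s=load("scene0")
a=np.hstack([crop(t,380,165,100,50,4),crop(t,250,145,100,50,4)])
b=np.hstack([crop(s,185,245,100,80,4),crop(s,325,170,100,80,4)])
cv2.imwrite("pics/z.png",np.vstack([a,b]))
for p in [(404,189),(427,188),(450,187)]: print(ray(t,*p,.062), )
for p in [(211,298),(235,280),(258,265)]: print(ray(s,*p,.062))
for p in [(280,177),(305,173)]: print(ray(t,*p,.047))
E
```

```text
[ 0.55068897 -0.19887025  0.062     ]
[ 0.55476895 -0.27238788  0.062     ]
[ 0.55885595 -0.34603206  0.062     ]
[ 0.57184208 -0.35448376  0.062     ]
[ 0.56758575 -0.28046022  0.062     ]
[ 0.56891689 -0.2094266   0.062     ]
[0.58710132 0.19777021 0.047     ]
[0.60114026 0.11740629 0.047     ]
```

View pics/z.png

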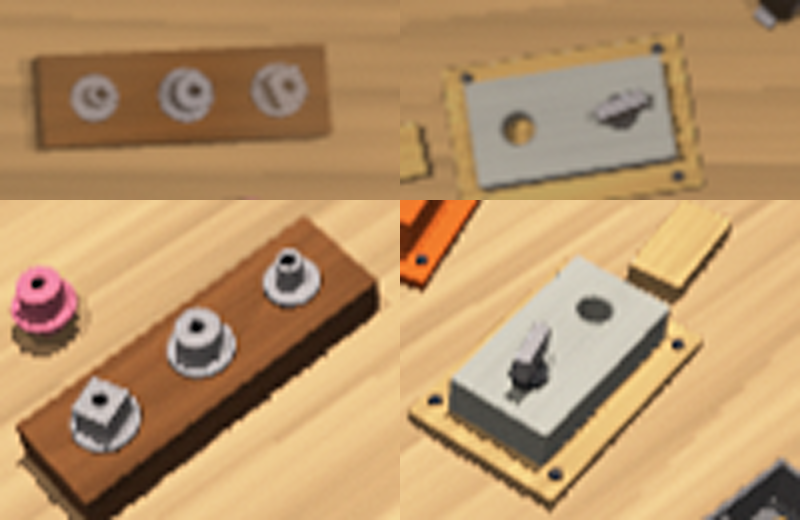

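The crops settle which bushing is which. In the top view, the middle one at (427,188) has the thick round collar. The left one is slim and the right one is square. The wing points roughly towards the bore. Now for precise measurements.

```bash
python3 - <<'E'
from h import *
out={}
for n,box,jb in (("top",(385,172,80,35),(260,150,70,50)),("scene",(185,245,100,80),(325,180,75,65))):
    f=load(n+"0"); hsv=cv2.cvtColor(f["color"],cv2.COLOR_RGB2HSV)
    def best(lo,hi,b,k=3):
        m=cv2.inRange(hsv,lo,hi); z=np.zeros_like(m); x,y,w,h=b; z[y:y+h,x:x+w]=m[y:y+h,x:x+w]
        c,_=cv2.findContours(z,cv2.RETR_EXTERNAL,cv2.CHAIN_APPROX_NONE); return max(c,key=cv2.contourArea),z
    print(n,"hsv rack",hsv[box[1]+5,box[0]+20],"block",[hsv[int(v),int(u)] for u,v in [proj(f,(.575,.16,.047))]])
    # block top: grey, bright
    c,z=best((0,0,130),(179,45,255),jb)
    P=np.array([ray(f,*p[0],.047)[:2] for p in c]); rc=cv2.minAreaRect((P*1000).astype(np.float32)); print("block",rc,cv2.contourArea(c))
    H,_=cv2.findContours(z,cv2.RETR_CCOMP,cv2.CHAIN_APPROX_NONE)
    for q in H:
        if 8<cv2.contourArea(q)<300:
            m=cv2.moments(q);u,v=m["m10"]/m["m00"],m["m01"]/m["m00"];print(" hole",cv2.contourArea(q),u,v,ray(f,u,v,.047)[:2])
    c,z=best((2,70,40),(14,200,150) ,box)
    P=np.array([ray(f,*p[0],.035)[:2] for p in c]); print("rack",cv2.minAreaRect((P*1000).astype(np.float32)))
    # bushing by depth: 3d points above rack
    K=f["camera_matrix"];v,u=np.mgrid[:400,:640];d=f["depth"]
    X=np.stack([(u-K[0,2])/K[0,0]*d,(v-K[1,2])/K[1,1]*d,d],-1)@R.from_rotvec(f["orientation"]).as_matrix().T+f["xyz"]
    m=(np.hypot(X[...,0]-.558,X[...,1]+.275)<.03)&(X[...,2]>.057)&(X[...,2]<.07)
    q=X[m]; print("collar top",len(q),q.mean(0),q.min(0),q.max(0))
    m=(np.hypot(X[...,0]-.6,X[...,1]-.117)<.035)&(X[...,2]>.074)&(X[...,2]<.095)
    q=X[m]; print("wing",len(q),q.mean(0)); C=np.cov(q[:,:2].T);w,V=np.linalg.eigh(C);print(" dir",V[:,1],np.degrees(np.arctan2(V[1,1],V[0,1])),np.sqrt(w))
o=load("top0")
R0=R.from_rotvec([-3.08243969e+00,-5.97363639e-01,4.6e-4]).as_matrix();print(R0.round(3))
E
```

```text
top hsv rack [ 16 127 177] block [array([ 19,  26, 166], dtype=uint8)]
block ((594.5244750976562, 158.408203125), (82.67169189453125, 157.56332397460938), 9.60905647277832) 1164.0
 hole 73.5 279.07936507936506 176.75056689342404 [0.58787898 0.20075089]
 hole 67.5 305.95308641975305 173.58765432098764 [0.5992562  0.11430449]
rack ((556.0321044921875, -274.5135498046875), (75.5202407836914, 235.2417449951172), 3.5047478675842285)
collar top 69 [ 0.55543782 -0.27672944  0.0616005 ] [ 0.5418769  -0.29164686  0.05708283] [ 0.56820778 -0.26231749  0.06658313]
wing 54 [0.6000869  0.11663288 0.08334748]
 dir [-0.37278356  0.92791832] 111.88738955463151 [0.00369641 0.01191001]
scene hsv rack [ 18 102 235] block [array([ 10,  16, 193], dtype=uint8)]
block ((595.3431396484375, 159.02464294433594), (83.75209045410156, 161.81167602539062), 8.750565528869629) 1127.0
 hole 107.0 356.85981308411215 212.96728971962617 [0.60113745 0.11917844]
 hole 55.0 373.1363636363636 197.1090909090909 [0.58842052 0.1995448 ]
rack ((568.2031860351562, -280.9747314453125), (92.6373519897461, 241.28358459472656), 2.5270423889160156)
collar top 102 [ 0.55864507 -0.27693785  0.063094  ] [ 0.54183211 -0.2906128   0.05736907] [ 0.5728904  -0.26298933  0.06838826]
wing 64 [0.60489708 0.11550248 0.08380368]
 dir [-0.35823117  0.93363292] 110.99160579309553 [0.00351386 0.01284426]
[[ 0.928  0.374 -0.001]
 [ 0.374 -0.928  0.002]
 [ 0.    -0.002 -1.   ]]
```

Emit:
{"fn": "drive_tool", "kwargs": {
  "deltas": [
    {"x":20,"y":-9,"rz":-0.06},
    {"x":50,"y":-22,"rz":-0.15},
    {"x":85,"y":-38,"rz":-0.27},
    {"x":125,"y":-56,"rz":-0.4},
    {"x":165,"y":-74,"rz":-0.53},
    {"x":205,"y":-92,"rz":-0.66},
    {"x":240,"y":-108,"rz":-0.78},
    {"x":270,"y":-121,"rz":-0.9}
  ],
  "grip": 60,
  "force": 40
}}

```text
validation failed for argument at $.de...
```

```bash
cat > go.py <<'E'
import sys; from h import *; from rig import r
# usage: go.py x y z(tip) toolY_deg -> delta in tool axes (mm, rad)
x,y,z,a=map(float,sys.argv[1:5]); o=r.observe(); a=np.radians(a)
M=R.from_rotvec(o["eef_rot"]).as_matrix(); Y=np.array([np.cos(a),np.sin(a),0]); Z=np.array([0,0,-1.]); T=np.c_[np.cross(Y,Z),Y,Z]
print("t",o["t"],"pos",o["ee_pos"].round(4) if hasattr(o["ee_pos"],"round") else o["ee_pos"],"q",np.round(o["q"],2),"w",o["grip_width"],"F",np.round(o["force"],1))
print("mm",(1000*M.T@(np.array([x,y,z+.178])-o["ee_pos"])).round(1),"rot",R.from_matrix(M.T@T).as_rotvec().round(3))
E
python3 go.py .556 -.2765 .12 9.2
```

```text
t 0.1 pos [ 0.2426 -0.6027  0.4038] q [ 1.45  0.5  -0.43  1.55  0.22  1.14 -0.21] w 0.0917090834514089 F [-0.6  0.3 -0.1]
mm [ 412.5 -185.3  106.1] rot [-2.000e-03 -1.000e-03 -1.349e+00]
```

Emit:
{"fn": "drive_tool", "kwargs": {
  "deltas": [
    {"x":20,"y":-9,"z":0,"rx":0,"ry":0,"rz":-0.06},
    {"x":50,"y":-22,"z":0,"rx":0,"ry":0,"rz":-0.15},
    {"x":85,"y":-38,"z":0,"rx":0,"ry":0,"rz":-0.27},
    {"x":125,"y":-56,"z":0,"rx":0,"ry":0,"rz":-0.4},
    {"x":165,"y":-74,"z":0,"rx":0,"ry":0,"rz":-0.53},
    {"x":205,"y":-92,"z":0,"rx":0,"ry":0,"rz":-0.66},
    {"x":240,"y":-108,"z":0,"rx":0,"ry":0,"rz":-0.78},
    {"x":270,"y":-121,"z":0,"rx":0,"ry":0,"rz":-0.9}
  ],
  "grip": 60,
  "force": 40
}}

```text
t: 0.9
ee_pos: [0.4501, -0.3861, 0.4049]
eef_rot: [-2.508, -1.892, -0.001]
force: [-0.3, -0.3, -0.3]
grip_width: 0.0599
grasp_force: 0.0
```

```bash
python3 go.py .556 -.2765 .12 9.2
```

```text
t 0.9 pos [ 0.4501 -0.3861  0.4049] q [ 1.2   0.45 -0.7   1.69  0.32  1.11  0.12] w 0.05989213981983942 F [-0.3 -0.3 -0.3]
mm [134.4  71.7 107. ] rot [ 0.    -0.001 -0.439]
```

Emit:
{"fn": "drive_tool", "kwargs": {
  "deltas": [
    {"x":30,"y":16,"z":10,"rx":0,"ry":0,"rz":-0.1},
    {"x":60,"y":32,"z":30,"rx":0,"ry":0,"rz":-0.2},
    {"x":90,"y":48,"z":50,"rx":0,"ry":0,"rz":-0.3},
    {"x":115,"y":61,"z":75,"rx":0,"ry":0,"rz":-0.38},
    {"x":130,"y":69,"z":95,"rx":0,"ry":0,"rz":-0.43},
    {"x":134,"y":72,"z":107,"rx":0,"ry":0,"rz":-0.44},
    {"x":134,"y":72,"z":107,"rx":0,"ry":0,"rz":-0.44}
  ]
}}

```text
t: 1.6
ee_pos: [0.5548, -0.2803, 0.2959]
eef_rot: [-2.041, -2.383, 0.0]
force: [0.5, -0.1, 0.3]
grip_width: 0.06
grasp_force: 0.0
```

```bash
python3 go.py .556 -.2765 .043 9.2
```

```text
t 1.6 pos [ 0.5548 -0.2803  0.2959] q [ 0.95  0.66 -0.74  1.7   0.51  0.99  0.18] w 0.06003515564768463 F [ 0.5 -0.1  0.3]
mm [ 3.4  1.9 74.9] rot [-0.003 -0.003 -0.006]
```

Emit:
{"fn": "drive_tool", "kwargs": {
  "deltas": [
    {"x":3,"y":2,"z":10,"rx":0,"ry":0,"rz":0},
    {"x":3,"y":2,"z":30,"rx":0,"ry":0,"rz":0},
    {"x":3,"y":2,"z":48,"rx":0,"ry":0,"rz":0},
    {"x":3,"y":2,"z":60,"rx":0,"ry":0,"rz":0},
    {"x":3,"y":2,"z":68,"rx":0,"ry":0,"rz":0},
    {"x":3,"y":2,"z":73,"rx":0,"ry":0,"rz":0},
    {"x":3,"y":2,"z":75,"rx":0,"ry":0,"rz":0},
    {"x":3,"y":2,"z":75,"rx":0,"ry":0,"rz":0}
  ]
}}

```text
t: 2.4
ee_pos: [0.5568, -0.2785, 0.2229]
eef_rot: [2.046, 2.384, 0.0]
force: [0.8, 0.1, 0.5]
grip_width: 0.0601
grasp_force: 0.0
```

```bash
python3 go.py .556 -.2765 .043 9.2; python3 - <<'E'
from h import *; from rig import r
f=r.grab_frame("scene"); cv2.imwrite("pics/a1.png",crop(f,160,200,160,120,4))
E
```

```text
t 2.4 pos [ 0.5568 -0.2785  0.2229] q [ 0.91  0.75 -0.68  1.74  0.59  0.87  0.12] w 0.06012270979414447 F [0.8 0.1 0.5]
mm [ 2.2 -0.5  1.9] rot [ 0.     0.    -0.008]
```

View pics/a1.png

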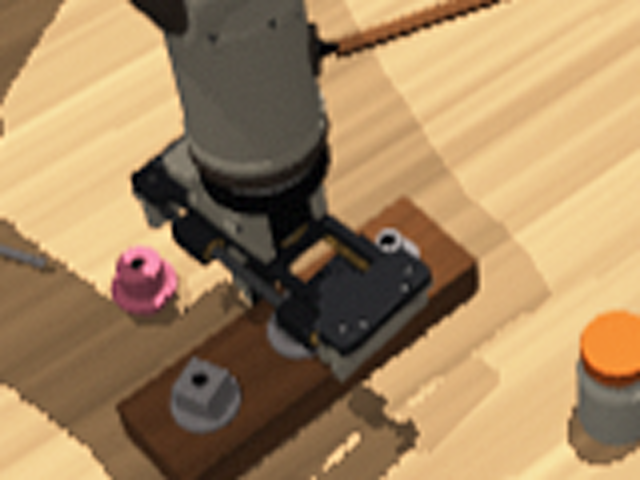

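The fingers straddle the middle bushing, with the square one at (205,395) and the slim one at (390,240) in the crop both clear. I'll close here.

Emit:
{"fn": "drive_tool", "kwargs": {
  "deltas": [
    {"x":2,"y":0,"z":1,"rx":0,"ry":0,"rz":0},
    {"x":2,"y":0,"z":1,"rx":0,"ry":0,"rz":0},
    {"x":2,"y":0,"z":1,"rx":0,"ry":0,"rz":0},
    {"x":2,"y":0,"z":1,"rx":0,"ry":0,"rz":0},
    {"x":2,"y":0,"z":1,"rx":0,"ry":0,"rz":0},
    {"x":2,"y":0,"z":1,"rx":0,"ry":0,"rz":0}
  ],
  "grip": 20,
  "force": 45
}}

```text
t: 3.05
ee_pos: [0.5565, -0.2766, 0.2219]
eef_rot: [2.046, 2.383, 0.0]
force: [-0.6, 0.2, 0.2]
grip_width: 0.0287
grasp_force: 45.0
```

```bash
python3 go.py .556 -.2765 .043 9.2
```

```text
t 3.05 pos [ 0.5565 -0.2766  0.2219] q [ 0.9   0.75 -0.67  1.74  0.59  0.87  0.12] w 0.028710454515353066 F [-0.6  0.2  0.2]
mm [ 0.2 -0.5  0.9] rot [ 0.     0.    -0.009]
```

Emit:
{"fn": "drive_tool", "kwargs": {
  "deltas": [
    {"x":0,"y":0,"z":-5,"rx":0,"ry":0,"rz":0},
    {"x":0,"y":0,"z":-15,"rx":0,"ry":0,"rz":0},
    {"x":0,"y":0,"z":-35,"rx":0,"ry":0,"rz":0},
    {"x":0,"y":0,"z":-60,"rx":0,"ry":0,"rz":0},
    {"x":0,"y":0,"z":-85,"rx":0,"ry":0,"rz":0},
    {"x":0,"y":0,"z":-105,"rx":0,"ry":0,"rz":0},
    {"x":0,"y":0,"z":-120,"rx":0,"ry":0,"rz":0},
    {"x":0,"y":0,"z":-120,"rx":0,"ry":0,"rz":0}
  ]
}}

```text
t: 3.85
ee_pos: [0.5571, -0.2767, 0.3444]
eef_rot: [2.044, 2.381, 0.001]
force: [-0.5, -0.4, -2.6]
grip_width: 0.0288
grasp_force: 45.0
```

```bash
python3 go.py .5883 .2002 .16 9.2;  python3 - <<'E'
from h import *; from rig import r
f=r.grab_frame("scene"); cv2.imwrite("pics/a2.png",crop(f,150,160,180,140,4))
E
```

```text
t 3.85 pos [ 0.5571 -0.2767  0.3444] q [ 0.97  0.6  -0.77  1.67  0.47  1.06  0.2 ] w 0.028835339050784805 F [-0.5 -0.4 -2.6]
mm [466.7 103.    5.5] rot [ 0.003  0.003 -0.009]
```

View pics/a2.png

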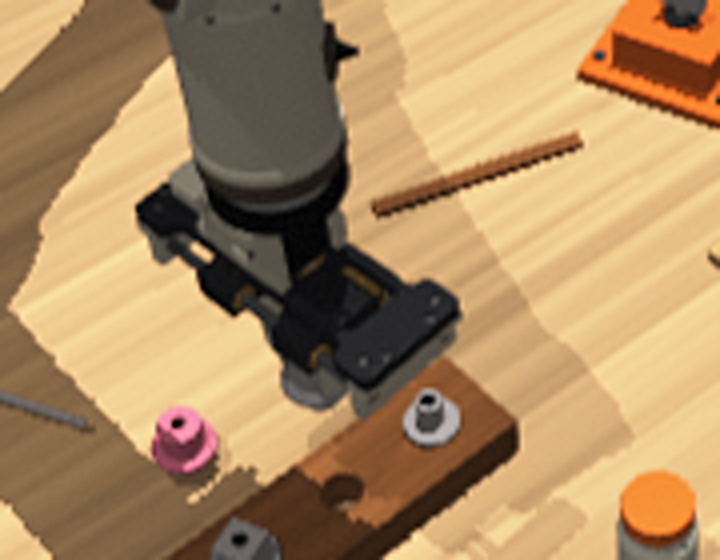

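The lift worked: the middle well at (345,490) in the crop is empty and the bushing hangs in the gripper at (305,385). Now over to the bore.

Emit:
{"fn": "drive_tool", "kwargs": {
  "deltas": [
    {"x":15,"y":3,"z":0,"rx":0,"ry":0,"rz":0},
    {"x":40,"y":9,"z":0,"rx":0,"ry":0,"rz":0},
    {"x":75,"y":17,"z":0,"rx":0,"ry":0,"rz":0},
    {"x":115,"y":25,"z":0,"rx":0,"ry":0,"rz":0},
    {"x":155,"y":34,"z":0,"rx":0,"ry":0,"rz":0},
    {"x":195,"y":43,"z":0,"rx":0,"ry":0,"rz":0},
    {"x":235,"y":52,"z":0,"rx":0,"ry":0,"rz":0},
    {"x":275,"y":61,"z":0,"rx":0,"ry":0,"rz":0}
  ]
}}

```text
t: 4.7
ee_pos: [0.5738, 0.0073, 0.3404]
eef_rot: [-2.044, -2.383, 0.002]
force: [0.3, -0.2, -3.1]
grip_width: 0.0291
grasp_force: 45.0
```

Emit:
{"fn": "drive_tool", "kwargs": {
  "deltas": [
    {"x":40,"y":9,"z":0,"rx":0,"ry":0,"rz":0},
    {"x":80,"y":18,"z":0,"rx":0,"ry":0,"rz":0},
    {"x":120,"y":27,"z":0,"rx":0,"ry":0,"rz":0},
    {"x":150,"y":33,"z":0,"rx":0,"ry":0,"rz":0},
    {"x":175,"y":38,"z":0,"rx":0,"ry":0,"rz":0},
    {"x":189,"y":41,"z":0,"rx":0,"ry":0,"rz":0},
    {"x":192,"y":42,"z":0,"rx":0,"ry":0,"rz":0},
    {"x":192,"y":42,"z":0,"rx":0,"ry":0,"rz":0}
  ]
}}

```text
t: 5.5
ee_pos: [0.5871, 0.2004, 0.341]
eef_rot: [-2.046, -2.384, 0.002]
force: [0.3, -0.7, -1.7]
grip_width: 0.0288
grasp_force: 45.0
```

```bash
python3 go.py .5883 .2002 .082 9.2;  python3 - <<'E'
from h import *; from rig import r
f=r.grab_frame("scene"); np.savez("pics/scene3.npz",**{k:np.array(v) for k,v in f.items()})
K=f["camera_matrix"];v,u=np.mgrid[:400,:640];d=f["depth"]
X=np.stack([(u-K[0,2])/K[0,0]*d,(v-K[1,2])/K[1,1]*d,d],-1)@R.from_rotvec(f["orientation"]).as_matrix().T+f["xyz"]
o=r.observe();M=R.from_rotvec(o["eef_rot"]).as_matrix();L=(X-o["ee_pos"])@M*1000
m=(np.hypot(L[...,0],L[...,1])<35)&(L[...,2]>170)&(L[...,2]<215)
for a in range(170,215,5):
    s=m&(L[...,2]>=a)&(L[...,2]<a+5); q=L[s]
    if len(q): print(a,len(q),q.min(0).round(1),q.max(0).round(1),u[s].min(),u[s].max(),v[s].min(),v[s].max())
cv2.imwrite("pics/a3.png",crop(f,310,120,120,100,6))
E
```

```text
t 5.5 pos [0.5871 0.2004 0.341 ] q [ 0.2   0.62 -0.81  1.68  0.5   1.07 -0.61] w 0.028832190515124787 F [ 0.3 -0.7 -1.7]
mm [-0.3  1.2 81. ] rot [-0.001  0.001 -0.008]
170 17 [-13.4 -22.6 170.1] [ -4.2  22.  174.8] 369 382 165 172
175 30 [-20.4 -16.3 175.1] [ -3.8  20.5 180. ] 371 382 167 174
180 30 [-20.4 -18.7 180.1] [  9.   21.1 184.3] 369 384 168 175
185 3 [-14.6 -12.3 185. ] [-13.   10.8 187.6] 370 377 172 175
190 1 [ -8.9  12.2 191.1] [ -8.9  12.2 191.1] 378 378 176 176
195 9 [-12.1  -5.  195.4] [  0.7  10.4 199.9] 373 379 175 177
200 3 [ -9.8   3.6 200.1] [ -4.8   7.2 201.5] 375 377 177 177
```

View pics/a3.png

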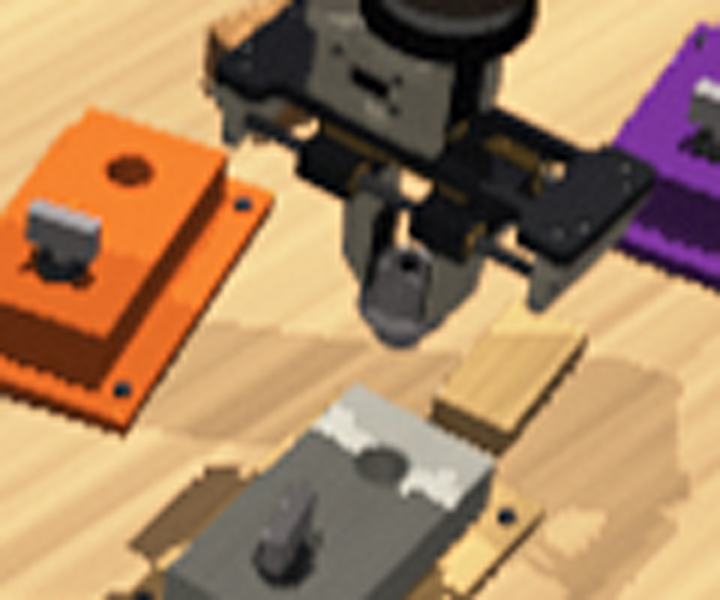

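The bushing hangs upright at (398,300) in the crop, up-left of the bore at (382,465) as the camera's perspective would put it. I'll go down to just above the bore mouth.

Emit:
{"fn": "drive_tool", "kwargs": {
  "deltas": [
    {"x":0,"y":1,"z":10,"rx":0,"ry":0,"rz":0},
    {"x":0,"y":1,"z":30,"rx":0,"ry":0,"rz":0},
    {"x":0,"y":1,"z":50,"rx":0,"ry":0,"rz":0},
    {"x":0,"y":1,"z":65,"rx":0,"ry":0,"rz":0},
    {"x":0,"y":1,"z":74,"rx":0,"ry":0,"rz":0},
    {"x":0,"y":1,"z":79,"rx":0,"ry":0,"rz":0},
    {"x":0,"y":1,"z":80,"rx":0,"ry":0,"rz":0},
    {"x":0,"y":1,"z":80,"rx":0,"ry":0,"rz":0}
  ]
}}

```text
t: 6.35
ee_pos: [0.5887, 0.201, 0.2622]
eef_rot: [2.046, 2.383, 0.001]
force: [0.2, -0.3, -1.4]
grip_width: 0.0293
grasp_force: 45.0
```

```bash
python3 go.py .5883 .2002 .056 9.2
```

```text
t 6.35 pos [0.5887 0.201  0.2622] q [ 0.16  0.71 -0.75  1.72  0.58  0.94 -0.67] w 0.029306723100778004 F [ 0.2 -0.3 -1.4]
mm [-0.7 -0.5 28.2] rot [ 0.001 -0.    -0.009]
```

Good alignment. Insert slowly and watch the force.

Emit:
{"fn": "drive_tool", "kwargs": {
  "deltas": [
    {"x":-0.5,"y":-0.5,"z":2,"rx":0,"ry":0,"rz":0},
    {"x":-0.5,"y":-0.5,"z":4,"rx":0,"ry":0,"rz":0},
    {"x":-0.5,"y":-0.5,"z":6,"rx":0,"ry":0,"rz":0},
    {"x":-0.5,"y":-0.5,"z":8,"rx":0,"ry":0,"rz":0},
    {"x":-0.5,"y":-0.5,"z":10,"rx":0,"ry":0,"rz":0},
    {"x":-0.5,"y":-0.5,"z":11,"rx":0,"ry":0,"rz":0},
    {"x":-0.5,"y":-0.5,"z":11,"rx":0,"ry":0,"rz":0}
  ]
}}

```text
t: 7.05
ee_pos: [0.588, 0.2002, 0.2505]
eef_rot: [-2.046, -2.384, 0.001]
force: [0.6, 0.3, -2.0]
grip_width: 0.0287
grasp_force: 45.0
```

Emit:
{"fn": "drive_tool", "kwargs": {
  "deltas": [
    {"x":0,"y":0,"z":2,"rx":0,"ry":0,"rz":0},
    {"x":0,"y":0,"z":4,"rx":0,"ry":0,"rz":0},
    {"x":0,"y":0,"z":6,"rx":0,"ry":0,"rz":0},
    {"x":0,"y":0,"z":8,"rx":0,"ry":0,"rz":0},
    {"x":0,"y":0,"z":10,"rx":0,"ry":0,"rz":0},
    {"x":0,"y":0,"z":12,"rx":0,"ry":0,"rz":0},
    {"x":0,"y":0,"z":13,"rx":0,"ry":0,"rz":0},
    {"x":0,"y":0,"z":13,"rx":0,"ry":0,"rz":0}
  ]
}}

```text
t: 7.85
ee_pos: [0.588, 0.2002, 0.2375]
eef_rot: [-2.046, -2.384, 0.0]
force: [0.4, -0.0, -2.5]
grip_width: 0.029
grasp_force: 45.0
```

Emit:
{"fn": "drive_tool", "kwargs": {
  "deltas": [
    {"x":0,"y":0,"z":1,"rx":0,"ry":0,"rz":0},
    {"x":0,"y":0,"z":2,"rx":0,"ry":0,"rz":0},
    {"x":0,"y":0,"z":3,"rx":0,"ry":0,"rz":0},
    {"x":0,"y":0,"z":3,"rx":0,"ry":0,"rz":0},
    {"x":0,"y":0,"z":3,"rx":0,"ry":0,"rz":0}
  ]
}}

```text
t: 8.35
ee_pos: [0.588, 0.2002, 0.2347]
eef_rot: [2.046, 2.384, -0.0]
force: [0.2, -0.4, -2.5]
grip_width: 0.029
grasp_force: 45.0
```

Emit:
{"fn": "drive_tool", "kwargs": {
  "deltas": [
    {"x":0,"y":0,"z":0.5,"rx":0,"ry":0,"rz":0},
    {"x":0,"y":0,"z":1,"rx":0,"ry":0,"rz":0},
    {"x":0,"y":0,"z":1,"rx":0,"ry":0,"rz":0},
    {"x":0,"y":0,"z":1,"rx":0,"ry":0,"rz":0}
  ]
}}

```text
t: 8.75
ee_pos: [0.5881, 0.2003, 0.2339]
eef_rot: [2.046, 2.384, 0.0]
force: [-1.0, 0.2, 0.2]
grip_width: 0.029
grasp_force: 45.0
```

The force shows the flange touching down. Release and lift.

Emit:
{"fn": "drive_tool", "kwargs": {
  "deltas": [
    {"x":0,"y":0,"z":0.5,"rx":0,"ry":0,"rz":0},
    {"x":0,"y":0,"z":0.5,"rx":0,"ry":0,"rz":0},
    {"x":0,"y":0,"z":0.5,"rx":0,"ry":0,"rz":0}
  ]
}}

```text
t: 9.05
ee_pos: [0.5881, 0.2003, 0.2339]
eef_rot: [2.046, 2.383, 0.0]
force: [-1.7, -0.7, 5.4]
grip_width: 0.0288
grasp_force: 45.0
```

Emit:
{"fn": "drive_tool", "kwargs": {
  "deltas": [
    {"x":0,"y":0,"z":0,"rx":0,"ry":0,"rz":0},
    {"x":0,"y":0,"z":0,"rx":0,"ry":0,"rz":0},
    {"x":0,"y":0,"z":0,"rx":0,"ry":0,"rz":0},
    {"x":0,"y":0,"z":0,"rx":0,"ry":0,"rz":0},
    {"x":0,"y":0,"z":-10,"rx":0,"ry":0,"rz":0},
    {"x":0,"y":0,"z":-30,"rx":0,"ry":0,"rz":0},
    {"x":0,"y":0,"z":-55,"rx":0,"ry":0,"rz":0},
    {"x":0,"y":0,"z":-70,"rx":0,"ry":0,"rz":0}
  ],
  "grip": 60
}}

```text
t: 9.85
ee_pos: [0.5885, 0.2008, 0.3057]
eef_rot: [2.045, 2.383, 0.004]
force: [0.6, -0.8, 0.3]
grip_width: 0.0596
grasp_force: 0.0
```

```bash
python3 go.py .6020 .1170 .12 21.4;  python3 - <<'E'
from h import *; from rig import r
f=r.grab_frame("scene"); np.savez("pics/scene4.npz",**{k:np.array(v) for k,v in f.items()})
K=f["camera_matrix"];v,u=np.mgrid[:400,:640];d=f["depth"]
X=np.stack([(u-K[0,2])/K[0,0]*d,(v-K[1,2])/K[1,1]*d,d],-1)@R.from_rotvec(f["orientation"]).as_matrix().T+f["xyz"]
for lo,hi in((.0495,.056),(.067,.082)):
    m=(np.hypot(X[...,0]-.588,X[...,1]-.2)<.03)&(X[...,2]>lo)&(X[...,2]<hi); q=X[m]; print(len(q),q.mean(0),np.median(q[:,2]),q.min(0),q.max(0))
cv2.imwrite("pics/a4.png",crop(f,310,120,120,100,6))
E
```

```text
t 9.85 pos [0.5885 0.2008 0.3057] q [ 0.19  0.66 -0.78  1.7   0.54  1.01 -0.63] w 0.059616421504735735 F [ 0.6 -0.8  0.3]
mm [-84.9   0.6   7.6] rot [ 0.003 -0.    -0.221]
85 [0.59307844 0.19409284 0.0525053 ] 0.052414080163046384 [0.55981558 0.17086856 0.0495259 ] [0.61495269 0.22495211 0.05574495]
78 [0.58920564 0.19768268 0.07434496] 0.07491070151488577 [0.57111579 0.18379166 0.06712341] [0.60212177 0.21248768 0.08003843]
```

View pics/a4.png

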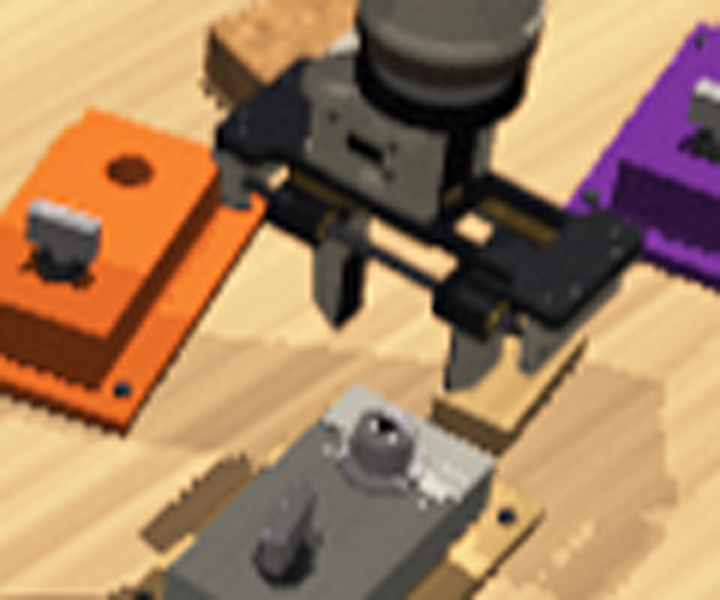

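The bushing sits flat in the bore at (382,450) in the crop: depth puts its flange top at 52 mm and its collar top at 74 mm. Now the wing.

Emit:
{"fn": "drive_tool", "kwargs": {
  "deltas": [
    {"x":-15,"y":0,"z":0,"rx":0,"ry":0,"rz":-0.04},
    {"x":-35,"y":0,"z":0,"rx":0,"ry":0,"rz":-0.1},
    {"x":-55,"y":0,"z":0,"rx":0,"ry":0,"rz":-0.15},
    {"x":-72,"y":0.5,"z":0,"rx":0,"ry":0,"rz":-0.2},
    {"x":-82,"y":0.5,"z":3,"rx":0,"ry":0,"rz":-0.22},
    {"x":-85,"y":0.5,"z":6,"rx":0,"ry":0,"rz":-0.22},
    {"x":-85,"y":0.5,"z":7,"rx":0,"ry":0,"rz":-0.22},
    {"x":-85,"y":0.5,"z":7,"rx":0,"ry":0,"rz":-0.22}
  ],
  "grip": 44
}}

```text
t: 10.7
ee_pos: [0.6011, 0.1171, 0.296]
eef_rot: [-1.771, -2.594, -0.0]
force: [-0.3, -0.1, -0.2]
grip_width: 0.044
grasp_force: 0.0
```

```bash
python3 go.py .6020 .1170 .059 21.4
```

```text
t 10.7 pos [0.6011 0.1171 0.296 ] q [ 0.36  0.67 -0.83  1.73  0.58  1.   -0.31] w 0.04403056206093513 F [-0.3 -0.1 -0.2]
mm [-0.5  0.9 59. ] rot [-0.    -0.001 -0.001]
```

Emit:
{"fn": "drive_tool", "kwargs": {
  "deltas": [
    {"x":-0.5,"y":1,"z":8,"rx":0,"ry":0,"rz":0},
    {"x":-0.5,"y":1,"z":22,"rx":0,"ry":0,"rz":0},
    {"x":-0.5,"y":1,"z":36,"rx":0,"ry":0,"rz":0},
    {"x":-0.5,"y":1,"z":47,"rx":0,"ry":0,"rz":0},
    {"x":-0.5,"y":1,"z":54,"rx":0,"ry":0,"rz":0},
    {"x":-0.5,"y":1,"z":58,"rx":0,"ry":0,"rz":0},
    {"x":-0.5,"y":1,"z":58,"rx":0,"ry":0,"rz":0}
  ]
}}

```text
t: 11.4
ee_pos: [0.6023, 0.1162, 0.2375]
eef_rot: [-1.772, -2.593, 0.001]
force: [-0.6, -0.2, -0.7]
grip_width: 0.0439
grasp_force: 0.0
```

Emit:
{"fn": "drive_tool", "kwargs": {
  "deltas": [
    {"x":0,"y":0,"z":0,"rx":0,"ry":0,"rz":0},
    {"x":0,"y":0,"z":0,"rx":0,"ry":0,"rz":0},
    {"x":0,"y":0,"z":0,"rx":0,"ry":0,"rz":0},
    {"x":0,"y":0,"z":0,"rx":0,"ry":0,"rz":0},
    {"x":0,"y":0,"z":0,"rx":0,"ry":0,"rz":0},
    {"x":0,"y":0,"z":0,"rx":0,"ry":0,"rz":0}
  ],
  "grip": 4,
  "force": 20
}}

```text
t: 12.0
ee_pos: [0.6029, 0.1162, 0.2386]
eef_rot: [1.772, 2.593, 0.002]
force: [0.8, -0.3, -0.2]
grip_width: 0.012
grasp_force: 20.0
```

```bash
python3 go.py .6020 .1170 .059 21.4; python3 -c "
from rig import r;print(r.observe()['torque'])"
```

```text
t 12.0 pos [0.6029 0.1162 0.2386] q [ 0.32  0.75 -0.77  1.75  0.64  0.91 -0.36] w 0.012001997283055418 F [ 0.8 -0.3 -0.2]
mm [ 1.  -0.6  1.6] rot [ 0.001  0.    -0.002]
[ 0.08994667 -0.43198222  0.00300836]
```

Wing gripped: the opening is 12.0 mm and the forces are small. By measurement the seat is about 1.78 rad clockwise (+rz).

Emit:
{"fn": "drive_tool", "kwargs": {
  "deltas": [
    {"x":0,"y":0,"z":0,"rx":0,"ry":0,"rz":0.06},
    {"x":0,"y":0,"z":0,"rx":0,"ry":0,"rz":0.16},
    {"x":0,"y":0,"z":0,"rx":0,"ry":0,"rz":0.28},
    {"x":0,"y":0,"z":0,"rx":0,"ry":0,"rz":0.4},
    {"x":0,"y":0,"z":0,"rx":0,"ry":0,"rz":0.52},
    {"x":0,"y":0,"z":0,"rx":0,"ry":0,"rz":0.64},
    {"x":0,"y":0,"z":0,"rx":0,"ry":0,"rz":0.74},
    {"x":0,"y":0,"z":0,"rx":0,"ry":0,"rz":0.8}
  ],
  "force": 30
}}

```text
t: 12.8
ee_pos: [0.6029, 0.1163, 0.2386]
eef_rot: [2.645, 1.694, 0.002]
force: [1.2, -0.4, 0.3]
grip_width: 0.0115
grasp_force: 30.0
```

Emit:
{"fn": "drive_tool", "kwargs": {
  "deltas": [
    {"x":0,"y":0,"z":0,"rx":0,"ry":0,"rz":0.1},
    {"x":0,"y":0,"z":0,"rx":0,"ry":0,"rz":0.22},
    {"x":0,"y":0,"z":0,"rx":0,"ry":0,"rz":0.34},
    {"x":0,"y":0,"z":0,"rx":0,"ry":0,"rz":0.46},
    {"x":0,"y":0,"z":0,"rx":0,"ry":0,"rz":0.58},
    {"x":0,"y":0,"z":0,"rx":0,"ry":0,"rz":0.68},
    {"x":0,"y":0,"z":0,"rx":0,"ry":0,"rz":0.75},
    {"x":0,"y":0,"z":0,"rx":0,"ry":0,"rz":0.75}
  ]
}}

```text
t: 13.6
ee_pos: [0.6028, 0.1163, 0.2385]
eef_rot: [3.081, 0.612, 0.001]
force: [1.1, -0.0, 0.8]
grip_width: 0.0119
grasp_force: 30.0
```

```bash
cat > st.py <<'E'
from h import *; from rig import r
o=r.observe(); Y=R.from_rotvec(o["eef_rot"]).as_matrix()[:,1]; T=o["torque"]
print("t",o["t"],"pos",np.round(o["ee_pos"],4),"toolY deg",np.degrees(np.arctan2(Y[1],Y[0])).round(2),"tilt",Y[2].round(3),"F",np.round(o["force"],1),"T",np.round(T,3),"q",np.round(o["q"],2),"tq7",o["joint_torque"][6],"w",o["grip_width"])
E
python3 st.py
```

```text
t 13.6 pos [0.6028 0.1163 0.2385] toolY deg -67.52 tilt 0.0 F [ 1.1 -0.   0.8] T [-0.005 -0.236 -0.082] q [ 0.08  0.64 -0.42  1.76  0.34  0.81 -1.68] tq7 -0.5972086451947689 w 0.011870099653830265
```

Emit:
{"fn": "drive_tool", "kwargs": {
  "deltas": [
    {"x":0,"y":0,"z":0,"rx":0,"ry":0,"rz":0.06},
    {"x":0,"y":0,"z":0,"rx":0,"ry":0,"rz":0.12},
    {"x":0,"y":0,"z":0,"rx":0,"ry":0,"rz":0.17},
    {"x":0,"y":0,"z":0,"rx":0,"ry":0,"rz":0.2},
    {"x":0,"y":0,"z":0,"rx":0,"ry":0,"rz":0.2},
    {"x":0,"y":0,"z":0,"rx":0,"ry":0,"rz":0.2}
  ]
}}

```text
t: 14.2
ee_pos: [0.6028, 0.1163, 0.2385]
eef_rot: [-3.127, -0.305, -0.001]
force: [2.0, -0.0, 2.1]
grip_width: 0.0117
grasp_force: 30.0
```

```bash
python3 st.py
```

```text
t 14.2 pos [0.6028 0.1163 0.2385] toolY deg -78.87 tilt -0.0 F [ 2.  -0.   2.1] T [ 0.084 -0.324 -0.02 ] q [ 0.04  0.63 -0.37  1.76  0.3   0.8  -1.85] tq7 0.018735931953415275 w 0.011666674563904704
```

Emit:
{"fn": "drive_tool", "kwargs": {
  "deltas": [
    {"x":0,"y":0,"z":0,"rx":0,"ry":0,"rz":0.02},
    {"x":0,"y":0,"z":0,"rx":0,"ry":0,"rz":0.04},
    {"x":0,"y":0,"z":0,"rx":0,"ry":0,"rz":0.05},
    {"x":0,"y":0,"z":0,"rx":0,"ry":0,"rz":0.05},
    {"x":0,"y":0,"z":0,"rx":0,"ry":0,"rz":0.05}
  ]
}}

```text
t: 14.7
ee_pos: [0.6028, 0.1163, 0.2385]
eef_rot: [3.133, 0.225, 0.001]
force: [3.0, 1.0, 3.9]
grip_width: 0.0115
grasp_force: 30.2
```

```bash
python3 st.py
```

```text
t 14.7 pos [0.6028 0.1163 0.2385] toolY deg -81.77 tilt 0.0 F [3.  1.  3.9] T [ 0.124 -0.528  0.415] q [ 0.03  0.63 -0.36  1.76  0.29  0.8  -1.9 ] tq7 -0.4481097310781479 w 0.01146299715602574
```

Emit:
{"fn": "drive_tool", "kwargs": {
  "deltas": [
    {"x":0,"y":0,"z":0,"rx":0,"ry":0,"rz":0.015},
    {"x":0,"y":0,"z":0,"rx":0,"ry":0,"rz":0.03},
    {"x":0,"y":0,"z":0,"rx":0,"ry":0,"rz":0.03},
    {"x":0,"y":0,"z":0,"rx":0,"ry":0,"rz":0.03}
  ]
}}

```text
t: 15.1
ee_pos: [0.6028, 0.1164, 0.2385]
eef_rot: [-3.136, -0.178, -0.001]
force: [3.0, 0.3, 5.3]
grip_width: 0.0121
grasp_force: 30.9
```

```bash
python3 st.py
```

```text
t 15.1 pos [0.6028 0.1164 0.2385] toolY deg -83.51 tilt -0.0 F [3.  0.3 5.3] T [ 0.12  -0.647  0.72 ] q [ 0.03  0.63 -0.35  1.76  0.29  0.8  -1.92] tq7 -0.6936176866292953 w 0.012070546621861777
```

The reaction torque climbs at about 10 N·m/rad, from zero to 0.72 N·m, so the screw is on its stop. Contact was at a tool yaw of about −79.5°. Now back off a quarter turn.

Emit:
{"fn": "drive_tool", "kwargs": {
  "deltas": [
    {"x":0,"y":0,"z":0,"rx":0,"ry":0,"rz":-0.04},
    {"x":0,"y":0,"z":0,"rx":0,"ry":0,"rz":-0.14},
    {"x":0,"y":0,"z":0,"rx":0,"ry":0,"rz":-0.26},
    {"x":0,"y":0,"z":0,"rx":0,"ry":0,"rz":-0.38},
    {"x":0,"y":0,"z":0,"rx":0,"ry":0,"rz":-0.5},
    {"x":0,"y":0,"z":0,"rx":0,"ry":0,"rz":-0.62},
    {"x":0,"y":0,"z":0,"rx":0,"ry":0,"rz":-0.74},
    {"x":0,"y":0,"z":0,"rx":0,"ry":0,"rz":-0.82}
  ]
}}

```text
t: 15.9
ee_pos: [0.6029, 0.1161, 0.2385]
eef_rot: [-2.804, -1.416, -0.002]
force: [3.0, 0.7, 5.6]
grip_width: 0.0119
grasp_force: 30.0
```

Emit:
{"fn": "drive_tool", "kwargs": {
  "deltas": [
    {"x":0,"y":0,"z":0,"rx":0,"ry":0,"rz":-0.1},
    {"x":0,"y":0,"z":0,"rx":0,"ry":0,"rz":-0.22},
    {"x":0,"y":0,"z":0,"rx":0,"ry":0,"rz":-0.34},
    {"x":0,"y":0,"z":0,"rx":0,"ry":0,"rz":-0.46},
    {"x":0,"y":0,"z":0,"rx":0,"ry":0,"rz":-0.58},
    {"x":0,"y":0,"z":0,"rx":0,"ry":0,"rz":-0.7},
    {"x":0,"y":0,"z":0,"rx":0,"ry":0,"rz":-0.78},
    {"x":0,"y":0,"z":0,"rx":0,"ry":0,"rz":-0.8}
  ]
}}

```text
t: 16.7
ee_pos: [0.603, 0.1161, 0.2385]
eef_rot: [2.033, 2.395, 0.002]
force: [3.1, 1.1, 5.0]
grip_width: 0.0118
grasp_force: 30.0
```

Emit:
{"fn": "drive_tool", "kwargs": {
  "deltas": [
    {"x":0,"y":0,"z":0,"rx":0,"ry":0,"rz":0},
    {"x":0,"y":0,"z":0,"rx":0,"ry":0,"rz":0},
    {"x":0,"y":0,"z":0,"rx":0,"ry":0,"rz":0}
  ]
}}

```text
t: 17.0
ee_pos: [0.6029, 0.1162, 0.2385]
eef_rot: [2.036, 2.392, 0.002]
force: [4.0, -0.1, 4.7]
grip_width: 0.0116
grasp_force: 30.0
```

```bash
python3 st.py; python3 - <<'E'
from h import *; from rig import r
f=r.grab_frame("scene"); cv2.imwrite("pics/a5.png",np.hstack([crop(f,310,130,130,120,3),crop(f,170,200,130,120,3)]))
E
```

```text
t 17.0 pos [0.6029 0.1162 0.2385] toolY deg 9.2 tilt 0.001 F [ 4.  -0.1  4.7] T [ 0.065 -0.881  0.052] q [ 0.29  0.73 -0.73  1.75  0.6   0.9  -0.54] tq7 -0.02125424682162702 w 0.011634577337220103
```

View pics/a5.png

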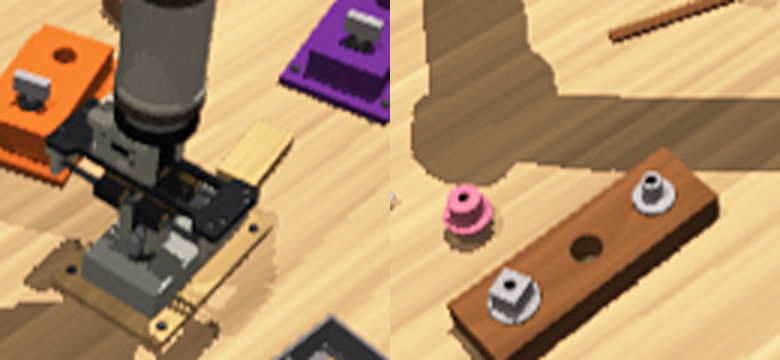

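The gripper is on the wing with the bushing standing clear of it, and the other two bushings are still in the rack. The tool yaw is 9.2°. That matches the jig's measured axis, and the contact-based estimate is about 1° further, so I'll make a tiny nudge, settle and hand in.

Emit:
{"fn": "drive_tool", "kwargs": {
  "deltas": [
    {"x":0,"y":0,"z":0,"rx":0,"ry":0,"rz":-0.01},
    {"x":0,"y":0,"z":0,"rx":0,"ry":0,"rz":-0.01},
    {"x":0,"y":0,"z":0,"rx":0,"ry":0,"rz":-0.01},
    {"x":0,"y":0,"z":0,"rx":0,"ry":0,"rz":-0.01}
  ]
}}

```text
t: 17.45
ee_pos: [0.6029, 0.1162, 0.2385]
eef_rot: [2.023, 2.403, 0.002]
force: [4.2, 0.3, 4.9]
grip_width: 0.0121
grasp_force: 30.0
```

```bash
python3 st.py; python3 -c "
from rig import r;print(r.finish_job())"
```

```text
t 17.45 pos [0.6029 0.1162 0.2385] toolY deg 9.82 tilt 0.001 F [4.2 0.3 4.9] T [ 0.131 -0.934  0.004] q [ 0.29  0.73 -0.73  1.75  0.61  0.9  -0.53] tq7 0.007504266395699233 w 0.01209039660329167
the job is handed in; nothing more can be done
None
```

I handed the job in at 17.5 s: the round-collar bushing sits flat in the bore and is released, and the wing screw was turned onto its stop, backed off about a quarter turn (to within roughly 1°), and is still gripped.

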